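Weigh the next find on the laboratory balance

TASK

The bronze bell that was weighed last is still on the balance: stand it upright in the tray. With the pan empty, press the zero key (the wide one, at the left end of the row as one faces the keys), then take the bronze axe head off the sloping easel, lay it gently and flat in the middle of the pan, same side up, let go of it, and press the record key (the round one, at the right end). Press no other key, do not drop or knock the bronzes, and leave the brush, the adhesive bottle and the loose shard where they lie.

Things in the scene. Friction and masses are not known exactly. Their poses are not given: they have to be found in the camera images.
- balance: Fixed laboratory balance, 230 mm deep (x, keys to back) x 200 wide (y), deck 74 high. It faces away from the robot. Origin: bench level, under its centre. Its front panel slopes 35 deg, from 26 mm high at x=-115 to the deck at x=-47: flat display above, below it a row of four grey keys 7 mm proud; from +y (left as one faces them) to -y: zero (wide bar), two small squares, record (round).
- pan: Round steel pan of the balance, 148 mm in diameter, 5 mm thick, fixed on the balance (30 mm behind its centre). Origin: centre of the pan's top face, 84 mm above the bench; axes as the balance's.
- zero_top (a point): Centre of the face of the zero key, a bar 44 mm wide (y) x 22 mm (x, up the slope), 64 mm from the panel's middle towards the balance's +y. z points out of the panel, square to the key's face: up and away from the robot, 35 deg from vertical. The key goes in along -z.
- zero_key (a joint): Travel of the zero key in m: 0 is out, 0.004 fully in. Spring key: starts to move at 1.5 N, fully in at 5 N, registers at 2.5 mm, springs back when let go.
- record_top (a point): Centre of the face of the record key, a round key 26 mm in diameter, 70 mm from the panel's middle towards the balance's -y. Axes as for zero_top.
- record_key (a joint): Travel of the record key, same spring and travel as the zero key.
- mode_key (a joint): Travel of the small square key next to the zero key (16 mm square, at the balance's y = 14 mm). Not to be pressed. Same spring and travel.
- unit_key (a joint): Travel of the small square key next to the record key (16 mm square, at the balance's y = -20 mm). Not to be pressed. Same spring and travel.
- bell: Loose green-grey bronze bell, 0.45 kg, 112 mm tall, at first standing mouth down on the pan. Origin: centre of its mouth (underside); z up its axis. Body tapers from 72 mm diameter at the mouth to 48 at the shoulder, 70 mm up; above it a plain round shank, 22 mm in diameter, runs from 74 to 112 mm height: grip it there.
- axe: Loose bronze axe head, 0.45 kg, 120 mm long (x), 28 thick (z). Origin: mid-length on its flat underside; centre of mass 6 mm to -x, 14 up. From x=-60 (socket end) to 14 a block 42 wide (y), parallel sides: grip there; then it flares to a thin edge 64 wide at x=60, clear of the surface. At first flat on the easel, x up the slope, socket end on the ledge, z square to the board.
- easel: Fixed plywood easel, grey padded face 165 mm up the slope x 160 wide (y), sloping 35 deg and facing away from the robot. Origin: bench level, mid-frame; x from its low edge (far from the robot) to its back. The face rises from 30 mm height at x=-75 to 125 at x=60. A ledge 14 mm high, square to the face, along the low edge; no rims at the sides.
- tray: Fixed light-grey open tray for weighed finds, 200 mm (x) x 160 (y), walls 6 mm thick and 32 high, grey padded floor 12 mm above the bench, empty at first. Origin: bench level, under its centre. Tray and easel stand one on each side of the balance, either way round.
- brush: Bystander: flat brush 170 mm long with a wooden handle, lying on the bench. Origin: under its middle; handle to -x.
- adhesive: Bystander: white bottle 48 mm in diameter, 110 mm tall. Origin: centre of its underside.
- shard: Bystander: flat bronze fragment about 95 x 100 x 7 mm, lying on the bench before the balance's keys, farther from the robot. Origin: underside, about its middle.
Mind the look-alikes: they are no part of the job. Leave any red look-alike of the bell alone.

How it is judged:
By the outcome, as a careful person would: the job done as asked, in the order asked, and still so for the second after the job is handed in, with the robot touching nothing.
It also fails if it takes over 72 s, if anything falls off the work surface, if the arm or the gripper's body presses on something with over 40 N, if the wrist force passes 120 N, or if a joint passes its speed limit or range.

ROBOT

A 6-joint arm with a two-finger parallel gripper is mounted at the origin on the work surface. World frame = base frame: x ahead of the robot, y to its left, z up, the work surface at z = 0. Lengths are in m, angles in degrees, forces in N, time in s.
With the tool pointing down it reaches from about 0.375 to 0.9 m from the base axis. Payload 3.1 kg.
Tool frame: the origin (TCP) lies at the very end of the fingers, on their centre line; the grasp point (between the pads) lies 19 mm behind it (grasp_offset is the distance from the TCP to the grasp point, in m); z points along the fingers, y is the direction in which the jaws open and shut (so a half turn about z gives the same grasp; the last joint's range is limited). The gripper opens to 87 mm and grips with 3 to 60 N. Pads are 19 mm wide; open, the fingers measure 117 mm over their backs; the gripper's body (75 mm by 190 mm) begins 51 mm behind the grasp point.
Start: joints at [-78.008, 30.224, 82.088, -0, 67.689, -10.227], TCP at [0.236, -0.579, 0.223] pointing down, gripper open.
Joint ranges: [-176.69, 176.69], [-43.24, 126.21], [12.49, 139.97], [-82, 262], [0, 151.66], [-163.58, 163.58]. Speed limits (degrees/s): [159.86, 159.86, 180, 180, 180, 180].

INTERFACE

Orientations are given as a 3x3 rotation matrix whose columns are the frame's x, y, z axes.
In Python, from rig import * gives the robot as it stands. The module is installed in compiled form; this text tells all that it offers.
- The arm moves only by the tool play_rows, never from a script. Its argument "plan" is a list that holds one entry, the list of rows, each a list of 7 numbers: the shift along the world's x, y, z each as a share of 5 cm, from -1 to 1, then the turn, a rotation vector about the world's x, y, z each as a share of pi rad, from -1 to 1, then the gripper's target within -1 to 1 (fully open at 1, half-way at 0, shut at -1). A call has 1 to 12 rows; each row shifts and turns the commanded pose from where the row before left it; what a row does not reach is not made up. A row lasts 1/10 s, in which the tool goes at most 50 mm and 8.59 degrees, less where a joint would pass 70% of its speed; a pose out of reach is approached as far as the arm can. A call with a number of a shift or a turn outside -1 to 1 is refused whole. A call with a gripper value outside its range is refused whole. The fingers move at their own pace and stop on an object; the grip force is fixed at half the most. Time passes only in rows, so rows that do not move let the fingers close. It gives the time, the measured TCP pose, the force and the opening at its end, in the units of the state.
- read_state(): the state, without advancing time (a new reading comes with each control period).
- capture(name): name is "scene" or "top" or "wrist"; returns the picture (384x512x3 uint8, red, green, blue); there is no depth.
- camera_params(name): a dict with "intrinsics" (3x3 intrinsics, pixels), "R" (3x3) and "t" (3): a world point X has camera coordinates R X + t; the wrist camera has in their place "mount" (4x4, takes a point from camera to tool coordinates, whose origin is the TCP and whose axes are the flange's). Camera axes: x right, y down, z forward; pixel columns grow to the right and rows downward; lengths in m; the calibration is good to about 2 mm. A picture is of the moment at which its call begins: read the wrist's pose just before it. camera_params takes no time and is no camera call.
- hand_in(): hands the job in, once; it reports no verdict.
The state is a dict: "time_s": time; "joint_positions": joint angles; "qvel": joint speeds; "tau": joint torques, N m; "position": TCP position; "tcp_rot": TCP orientation; "force": force on the tool from outside, world axes, zero at the start; "moment": the same for the moment, N m; "opening": opening from 0.0 (shut) to 1.0 (fully open).
Only numpy, scipy, OpenCV 4.12 (cv2) and the standard library are available. Lean on these libraries where they do the work, as an engineer would, in place of code of your own. Each camera call takes 0.05 s, during which the arm holds its last target. There are 200 camera calls.

## Working session

There is one attempt and no reset: what is moved stays moved. The work goes in short steps, Python scripts to look and compute and a tool call to move; the robot and the scene stay as the last step left them, time stands still between calls to the robot, and variables do not carry over. Pictures are saved under pics/ and viewed, about 8 in all and at most 12, crops included, and the job is handed in when it is done.

Besides the shell and the picture viewer there is one more tool, called after "Request:" as name([rows], argument=value, ...), one row to a line, values as JSON. play_rows: Moves the arm, as the interface text tells. Its arguments: {"type":"object","properties":{"plan":{"type":"array"}},"required":["plan"]}

```bash
mkdir -p pics; python3 - <<'E'
from rig import *
import cv2,numpy as np
for n in("scene","top"):
    im=capture(n); cv2.imwrite(f"pics/{n}0.png",cv2.cvtColor(im,cv2.COLOR_RGB2BGR))
    p=camera_params(n); print(n,p["intrinsics"],p["R"],p["t"],"C",-np.array(p["R"]).T@p["t"])
print(camera_params("wrist")); print(read_state())
a=cv2.imread("pics/scene0.png");b=cv2.imread("pics/top0.png")
E
```

```text
scene [[475.09522841   0.         247.98367372]
 [  0.         475.09522841 195.56568365]
 [  0.           0.           1.        ]] [[-0.27769991  0.9605733   0.01347934]
 [ 0.63965865  0.19535621 -0.74341964]
 [-0.71674233 -0.19782539 -0.66868942]] [ 0.13836572 -0.29421496  1.90191939] C [1.58980743 0.30081426 1.05120312]
top [[482.41478909   0.         252.2096118 ]
 [  0.         482.41478909 184.34338056]
 [  0.           0.           1.        ]] [[ 0.00904592 -0.99989742 -0.01110525]
 [-0.99581152 -0.00799739 -0.09107936]
 [ 0.0909812   0.01188264 -0.99578172]] [0.0098329  0.58172725 1.44482036] C [ 0.44775026 -0.00268409  1.49181824]
{'intrinsics': array([[266.3986558 ,   0.        , 253.84977223],
       [  0.        , 266.3986558 , 189.901089  ],
       [  0.        ,   0.        ,   1.        ]]), 'mount': array([[ 2.18975813e-04, -9.59146124e-01, -2.82911055e-01,
         7.87076632e-02],
       [ 9.99998820e-01, -2.20075861e-04,  1.52012605e-03,
         4.93641228e-04],
       [-1.52028490e-03, -2.82911054e-01,  9.59144944e-01,
        -1.61387949e-01],
       [ 0.00000000e+00,  0.00000000e+00,  0.00000000e+00,
         1.00000000e+00]])}
{'time_s': 0.1, 'joint_positions': array([-7.80081024e+01,  3.02727391e+01,  8.21500789e+01, -1.67221841e-03,
        6.76880533e+01, -1.02276398e+01]), 'qvel': array([ 0.04906468, -0.1543285 , -0.19969525,  0.0380852 ,  0.05868881,
        0.06082523]), 'tau': array([-4.00826184e-05, -4.40984380e+01, -1.77151573e+01,  6.35557529e-02,
        5.33886335e-02, -4.21445066e-05]), 'position': array([ 0.23622401, -0.57792362,  0.22167339]), 'tcp_rot': array([[ 9.25737558e-01,  3.78166353e-01, -4.28467033e-04],
       [ 3.78166462e-01, -9.25735689e-01,  1.88722935e-03],
       [ 3.17039415e-04, -1.90911095e-03, -9.99998127e-01]]), 'force': array([-0.82483492,  0.01996874,  0.46656312]), 'moment': array([ 0.03660785, -0.00181509, -0.01584833]), 'opening': 1.0021389922345485}
```

View pics/scene0.png

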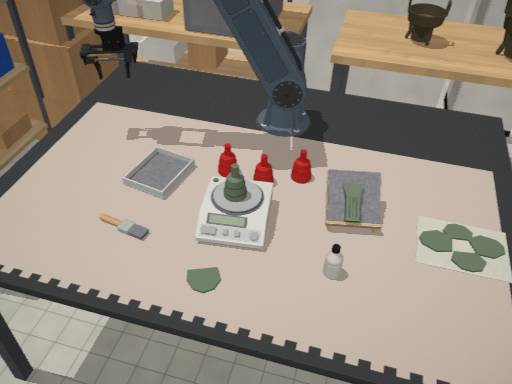

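View pics/top0.png

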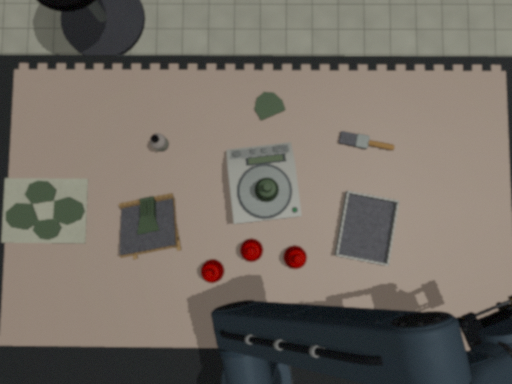

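```bash
python3 - <<'E'
import cv2,numpy as np
t=cv2.imread("pics/top0.png");s=cv2.imread("pics/scene0.png")
a=cv2.resize(t[135:275,105:405],None,fx=2.6,fy=2.6,interpolation=cv2.INTER_CUBIC)
b=cv2.resize(s[150:260,120:390],None,fx=2.88,fy=2.6,interpolation=cv2.INTER_CUBIC)[:, :780]
b=cv2.resize(s[160:250,120:390],(780,230),interpolation=cv2.INTER_CUBIC)
cv2.imwrite("pics/crop1.png",np.vstack([a,b]))
h=cv2.cvtColor(t,cv2.COLOR_BGR2HSV)
for y,x in [(150,238),(170,240),(215,235),(205,250),(188,266),(150,250),(230,365),(240,165),(205,147),(110,268),(192,350),(300-100,310),(300-120,320),(195,341)]: print(y,x,t[y,x],h[y,x])
E
```

```text
150 238 [109 114 111] [ 48  11 114]
170 240 [142 148 149] [ 26  12 149]
215 235 [147 155 155] [ 30  13 155]
205 250 [130 135 129] [ 65  11 135]
188 266 [73 93 79] [51 55 93]
150 250 [94 98 95] [53 10 98]
230 365 [84 81 82] [130   9  84]
240 165 [75 73 72] [110  10  75]
205 147 [48 64 51] [54 64 64]
110 268 [68 90 75] [50 62 90]
192 350 [128 135 135] [ 30  13 135]
200 310 [129 143 156] [ 16  44 156]
180 320 [129 140 154] [ 13  41 154]
195 341 [115 126 140] [ 13  46 140]
```

View pics/crop1.png

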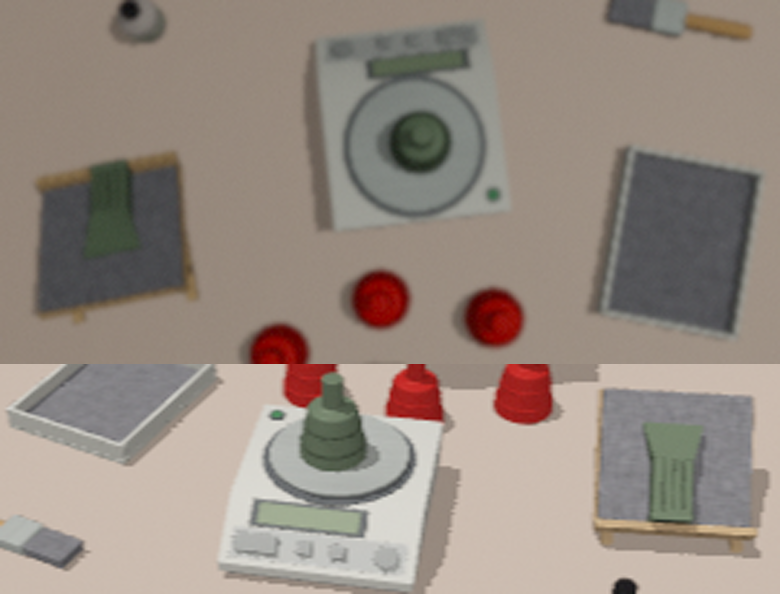

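```bash
cat > h.py <<'E'
from rig import *
import cv2,numpy as np
def cam(n,st=None):
    p=camera_params(n);K=np.array(p["intrinsics"])
    if n=="wrist":
        M=np.array(p["mount"]);Rt=np.array(st["tcp_rot"]);C=Rt@M[:3,3]+st["position"];return K,Rt@M[:3,:3],C
    R=np.array(p["R"]);return K,R.T,-R.T@np.array(p["t"])
def ray(c,uv):
    K,R,C=c;d=R@np.linalg.solve(K,[uv[0],uv[1],1.]);return C,d/np.linalg.norm(d)
def onz(c,uv,z):
    C,d=ray(c,uv);return C+d*(z-C[2])/d[2]
def proj(c,X):
    K,R,C=c;q=K@(R.T@(np.asarray(X,float)-C));return q[:2]/q[2]
def tri(rays):
    A=sum(np.eye(3)-np.outer(d,d) for C,d in rays);b=sum((np.eye(3)-np.outer(d,d))@C for C,d in rays)
    return np.linalg.solve(A,b)
def shot(n,f):
    st=read_state();im=capture(n);cv2.imwrite(f,cv2.cvtColor(im,cv2.COLOR_RGB2BGR));np.save(f+".npy",dict(st),allow_pickle=True);return st,im
E
python3 - <<'E'
from h import *
T=cam("top");S=cam("scene")
ct=lambda u,v:(105+u/2.6,135+v/2.6)
cs=lambda u,v:(120+u*270/780,160+(v-364)*90/230)
for n,p,z in[("pan",(415,145),.084),("zero",(457,36),.045),("rec",(342,48),.045),("BR rear deck",(510,210),.074),("BL rear",(333,229),.074),("tray a",(630,150),.032),("tray b",(759,173),.032),("tray c",(733,334),.032),("tray d",(604,312),.032),("easel lowL",(38,185),.03),("easel lowR",(176,158),.03),("easel hiR",(187,287),.125),("easel hiL",(38,310),.125),("axe sock",(110,165),.06),("axe edge",(110,250),.11)]:
    print(n,onz(T,ct(*p),z).round(3))
print("shank",tri([ray(T,ct(425,132)),ray(S,cs(332,378))]).round(3))
print("zero",tri([ray(T,ct(457,36)),ray(S,cs(256,543))]).round(3))
print("rec",tri([ray(T,ct(342,48)),ray(S,cs(386,559))]).round(3))
E
```

```text
pan [ 0.558 -0.022  0.084]
zero [ 0.689 -0.071  0.045]
rec [0.674 0.063 0.045]
BR rear deck [ 0.486 -0.13   0.074]
BL rear [0.463 0.069 0.074]
tray a [ 0.558 -0.273  0.032]
tray b [ 0.533 -0.423  0.032]
tray c [ 0.347 -0.39   0.032]
tray d [ 0.371 -0.242  0.032]
easel lowL [0.512 0.417 0.03 ]
easel lowR [0.544 0.256 0.03 ]
easel hiR [0.398 0.224 0.125]
easel hiL [0.372 0.385 0.125]
axe sock [0.534 0.327 0.06 ]
axe edge [0.437 0.312 0.11 ]
shank [ 0.562 -0.028  0.197]
zero [ 0.688 -0.069  0.043]
rec [0.674 0.065 0.042]
```

Request:
play_rows([
  [[0.5,0.75,0.3,0,0,-0.01,1],[0.5,0.75,0.3,0,0,-0.01,1],[0.5,0.75,0.2,0,0,-0.01,1],[0.5,0.75,0.2,0,0,-0.01,1],[0.5,0.75,0.2,0,0,-0.01,1],[0.5,0.75,0.2,0,0,-0.01,1],[0.5,0.75,0.2,0,0,-0.01,1],[0.5,0.75,0.2,0,0,-0.01,1],[0.5,0.75,0.2,0,0,-0.01,1],[0.5,0.75,0.2,0,0,-0.01,1],[0.5,0.75,0.2,0,0,-0.01,1],[0.5,0.75,0.2,0,0,-0.01,1]],
])

```text
time_s: 1.3
position: [0.5368, -0.1267, 0.3526]
tcp_rot: [[1.0, 0.01, -0.001], [0.01, -1.0, 0.0], [-0.001, -0.0, -1.0]]
force: [0.9, -0.4, 1.2]
opening: 1.002
```

Request:
play_rows([
  [[0.6,0.75,0.1,0,0,-0.0035,1],[0.6,0.75,0,0,0,0,1],[0.1,0.4,0,0,0,0,1],[0,0,0,0,0,0,1],[0,0,0,0,0,0,1]],
])

```text
time_s: 1.8
position: [0.6009, -0.0333, 0.3569]
tcp_rot: [[1.0, 0.001, -0.002], [0.001, -1.0, -0.0], [-0.002, 0.0, -1.0]]
force: [-0.2, -0.6, -1.3]
opening: 1.002
```

```bash
python3 - <<'E'
from h import *
st,im=shot("wrist","pics/w1.png")
print(st["position"],st["tcp_rot"].round(4),st["time_s"])
cv2.imwrite("pics/w1b.png",cv2.resize(cv2.imread("pics/w1.png"),(800,600),interpolation=cv2.INTER_CUBIC))
E
```

```text
[ 0.6009207  -0.03333034  0.35690179] [[ 1.0e+00  1.0e-03 -1.6e-03]
 [ 1.0e-03 -1.0e+00 -4.0e-04]
 [-1.6e-03  4.0e-04 -1.0e+00]] 1.8
```

View pics/w1b.png

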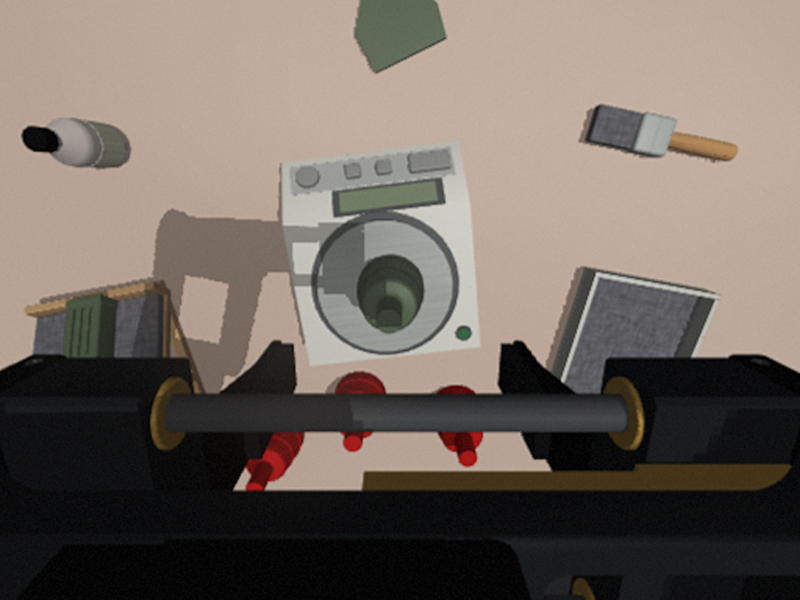

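```bash
python3 - <<'E'
from h import *
st=np.load("pics/w1.png.npy",allow_pickle=True).item()
T=cam("top");S=cam("scene");W=cam("wrist",st)
ct=lambda u,v:(105+u/2.6,135+v/2.6)
cs=lambda u,v:(120+u*270/780,160+(v-364)*90/230)
cw=lambda u,v:((u+.5)*.64-.5,(v+.5)*.64-.5)
pts={"rec":((342,48),(386,559),(307,176)),"unit":((382,44),(338,553),(352,171)),"mode":((414,39),(304,549),(383,166)),"zero":((457,36),(256,543),(430,160))}
for n,(a,b,c) in pts.items():
    r=[ray(T,ct(*a)),ray(S,cs(*b)),ray(W,cw(*c))]
    X=tri(r);Y=tri(r[1:]);print(n,X.round(4),Y.round(4),[np.linalg.norm(np.cross(X-C,d)).round(4) for C,d in r], onz(W,cw(*c),.0465).round(4))
print("pan W",onz(W,cw(385.5,282),.082),"T",onz(T,ct(415,145),.082),"S",onz(S,cs(339,456),.082))
for z in(.19,.196):print("bell", onz(W,cw(389,319),z),onz(T,ct(425,132),z),onz(S,cs(332,378),z))
for n,p in[("easel lowL",(28,311)),("easel lowR",(158,286))]:print(n,onz(W,cw(*p),.035))
print("tray",onz(W,cw(597,276),.032),onz(W,cw(717,297),.032))
E
```

```text
rec [0.6752 0.0649 0.0429] [0.6767 0.0659 0.0447] [np.float64(0.0023), np.float64(0.0026), np.float64(0.0023)] [0.6775 0.0637 0.0465]
unit [0.6804 0.0166 0.043 ] [0.6819 0.0169 0.045 ] [np.float64(0.0015), np.float64(0.0021), np.float64(0.0029)] [0.6828 0.0147 0.0465]
mode [ 0.6859 -0.0185  0.0448] [ 0.6873 -0.0171  0.0469] [np.float64(0.0026), np.float64(0.003), np.float64(0.0022)] [ 0.688  -0.019   0.0465]
zero [ 0.6908 -0.0687  0.0444] [ 0.6933 -0.0668  0.0482] [np.float64(0.0031), np.float64(0.0037), np.float64(0.0036)] [ 0.6942 -0.0697  0.0465]
pan W [ 0.56775591 -0.02179707  0.082     ] T [ 0.55794447 -0.02238664  0.082     ] S [ 0.56232374 -0.01636403  0.082     ]
bell [ 0.5636641  -0.02736984  0.19      ] [ 0.56316898 -0.03119983  0.19      ] [ 0.55187531 -0.02679111  0.19      ]
bell [ 0.56579147 -0.02747907  0.196     ] [ 0.56263702 -0.0310684   0.196     ] [ 0.55910658 -0.02450869  0.196     ]
easel lowL [0.51876186 0.41618678 0.035     ]
easel lowR [0.55048202 0.25249106 0.035     ]
tray [ 0.56253073 -0.27454003  0.032     ] [ 0.53633899 -0.42462942  0.032     ]
```

Request:
play_rows([
  [[-0.25,0.04,-0.7,0,0,0,1],[-0.25,0.04,-0.7,0,0,0,1],[-0.25,0.03,-0.7,0,0,0,1],[0,0,-0.04,0,0,0,1],[0,0,0,0,0,0,1]],
])

```text
time_s: 2.35
position: [0.564, -0.0293, 0.2508]
tcp_rot: [[1.0, -0.002, -0.0], [-0.002, -1.0, -0.0], [-0.0, 0.0, -1.0]]
force: [0.6, 0.3, -0.0]
opening: 1.003
```

```bash
python3 - <<'E'
from h import *
st,im=shot("wrist","pics/w2.png")
print(st["position"],st["time_s"])
b=cv2.imread("pics/w2.png")
W=cam("wrist",st);print("axis pts",[proj(W,st["position"]+st["tcp_rot"][:,2]*d).round(1) for d in(0,.054,.09)])
cv2.imwrite("pics/w2b.png",cv2.resize(b[20:320,80:430],(700,600),interpolation=cv2.INTER_CUBIC))
E
```

```text
[ 0.56404642 -0.0293246   0.25083032] 2.35
axis pts [array([253.3, 235.1]), array([253.4, 207.1]), array([253.4, 194.6])]
```

View pics/w2b.png

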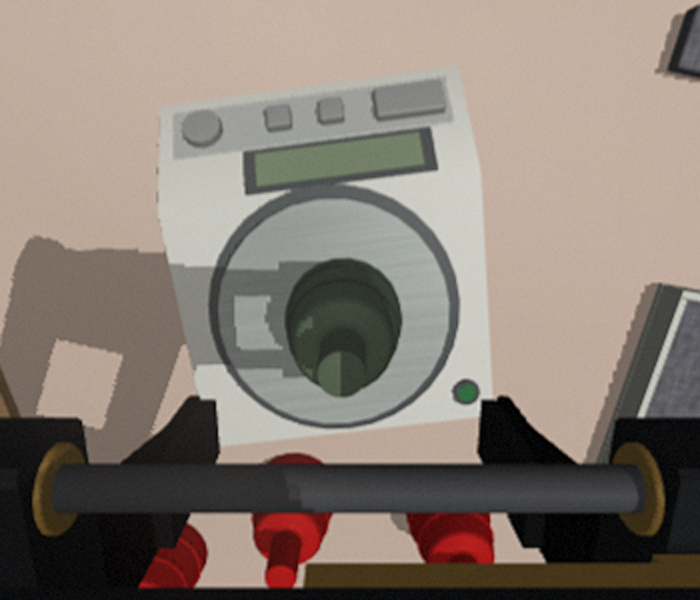

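Request:
play_rows([
  [[0,0.04,-0.5,0,0,0,1],[0,0,-0.5,0,0,0,1],[0,0,-0.4,0,0,0,1],[0,0,-0.2,0,0,0,1],[0,0,-0.16,0,0,0,1],[0,0,0,0,0,0,1],[0,0,0,0,0,0,-1],[0,0,0,0,0,0,-1],[0,0,0,0,0,0,-1],[0,0,0,0,0,0,-1],[0,0,0,0,0,0,-1],[0,0,0,0,0,0,-1]],
])

```text
time_s: 3.6
position: [0.5639, -0.026, 0.1627]
tcp_rot: [[1.0, -0.0, 0.0], [-0.0, -1.0, -0.0], [0.0, 0.0, -1.0]]
force: [0.2, 0.2, 0.7]
opening: 0.542
```

Request:
play_rows([
  [[0,0,0,0,0,0,-1],[0,0,0,0,0,0,-1],[0,0,0,0,0,0,-1],[0,0,0,0,0,0,-1]],
])

```text
time_s: 4.0
position: [0.5639, -0.0262, 0.1625]
tcp_rot: [[1.0, -0.0, -0.0], [-0.0, -1.0, -0.0], [-0.0, 0.0, -1.0]]
force: [0.7, -1.2, -0.5]
opening: 0.242
```

Request:
play_rows([
  [[0,0,0.1,0,0,0,-1],[0,0,0.3,0,0,0,-1],[0,0,0.6,0,0,0,-1],[0,0,0.6,0,0,0,-1],[0,0,0.6,0,0,0,-1],[0,0,0.3,0,0,0,-1],[0,0,0.1,0,0,0,-1],[0,0,0,0,0,0,-1]],
])

```text
time_s: 4.8
position: [0.5634, -0.0259, 0.2924]
tcp_rot: [[1.0, -0.0, -0.001], [-0.0, -1.0, 0.0], [-0.001, -0.0, -1.0]]
force: [-0.1, 0.3, -5.3]
opening: 0.243
```

Request:
play_rows([
  [[-0.1,-0.28,0,0,0,0,-1],[-0.18,-0.5,0,0,0,0,-1],[-0.26,-0.74,0,0,0,0,-1],[-0.26,-0.74,0,0,0,0,-1],[-0.26,-0.74,0,0,0,0,-1],[-0.26,-0.74,0,0,0,0,-1],[-0.26,-0.74,0,0,0,0,-1],[-0.26,-0.74,0,0,0,0,-1],[-0.2,-0.52,0,0,0,0,-1],[-0.1,-0.28,0,0,0,0,-1],[-0.04,-0.12,0,0,0,0,-1],[0,0,0,0,0,0,-1]],
])

```text
time_s: 6.0
position: [0.4544, -0.3329, 0.2917]
tcp_rot: [[1.0, -0.001, -0.001], [-0.001, -1.0, 0.002], [-0.001, -0.002, -1.0]]
force: [0.5, 0.6, -5.6]
opening: 0.249
```

```bash
python3 - <<'E'
from h import *
st=read_state();print(st["position"],st["force"],st["opening"],st["joint_positions"])
capture("top")
st,im=shot("scene","pics/s2.png");_,t=shot("top","pics/t2.png");_,w=shot("wrist","pics/w3.png")
a=cv2.imread("pics/s2.png")[100:290,90:410];b=cv2.imread("pics/w3.png")
cv2.imwrite("pics/m3.png",np.hstack([cv2.resize(a,(450,267)),cv2.resize(b,(350,267))]))
E
```

```text
[ 0.4543722 -0.3329286  0.2916816] [ 0.4748667   0.63978347 -5.57713032] 0.24888265842696425 [-4.76108654e+01  2.12043780e+01  8.60665235e+01  2.82195117e-02
  7.28462974e+01  4.24449801e+01]
```

View pics/m3.png

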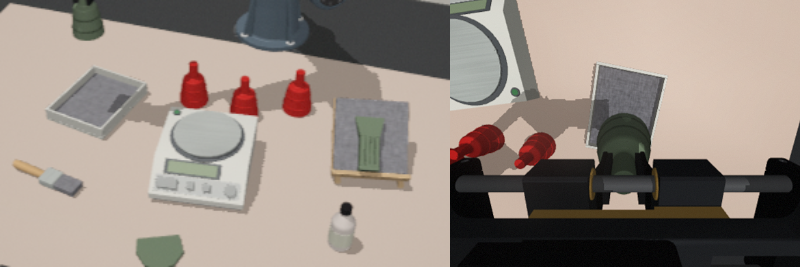

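Request:
play_rows([
  [[0,0,-0.3,0,0,0,-1],[0,0,-0.6,0,0,0,-1],[0,0,-0.6,0,0,0,-1],[0,0,-0.6,0,0,0,-1],[0,0,-0.6,0,0,0,-1],[0,0,-0.6,0,0,0,-1],[0,0,-0.4,0,0,0,-1],[0,0,-0.2,0,0,0,-1],[0,0,-0.05,0,0,0,-1],[0,0,0,0,0,0,-1]],
])

```text
time_s: 7.2
position: [0.4556, -0.3332, 0.0956]
tcp_rot: [[1.0, 0.001, 0.001], [0.001, -1.0, -0.001], [0.001, 0.001, -1.0]]
force: [0.0, -0.1, -4.9]
opening: 0.248
```

Request:
play_rows([
  [[0,0,-0.02,0,0,0,-1],[0,0,-0.02,0,0,0,-1],[0,0,-0.01,0,0,0,-1],[0,0,0,0,0,0,-1]],
])

```text
time_s: 7.6
position: [0.455, -0.3332, 0.093]
tcp_rot: [[1.0, -0.0, 0.001], [-0.0, -1.0, -0.0], [0.001, 0.0, -1.0]]
force: [0.5, 0.1, -5.3]
opening: 0.25
```

Request:
play_rows([
  [[0,0,-0.02,0,0,0,-1],[0,0,-0.01,0,0,0,-1],[0,0,0,0,0,0,-1]],
])

```text
time_s: 7.9
position: [0.4548, -0.333, 0.0909]
tcp_rot: [[1.0, -0.0, -0.0], [-0.0, -1.0, 0.0], [-0.0, -0.0, -1.0]]
force: [-0.5, -0.0, -4.8]
opening: 0.248
```

Request:
play_rows([
  [[0,0,-0.01,0,0,0,-1],[0,0,-0.01,0,0,0,-1],[0,0,0,0,0,0,-1]],
])

```text
time_s: 8.2
position: [0.4549, -0.3331, 0.0905]
tcp_rot: [[1.0, -0.0, 0.0], [-0.0, -1.0, -0.0], [0.0, 0.0, -1.0]]
force: [-1.5, 0.2, -0.1]
opening: 0.246
```

Request:
play_rows([
  [[0,0,0,0,0,0,-0.3],[0,0,0,0,0,0,0],[0,0,0,0,0,0,0.3],[0,0,0,0,0,0,0.5],[0,0,0,0,0,0,0.5],[0,0,0.2,0,0,0,0.5],[0,0,0.5,0,0,0,0.5],[0,0,0.8,0,0,0,0.5],[0,0,0.8,0,0,0,0.5],[0,0,0.8,0,0,0,0.5],[0,0,0.4,0,0,0,0.5],[0,0,0,0,0,0,0.5]],
])

```text
time_s: 9.4
position: [0.4565, -0.3347, 0.2697]
tcp_rot: [[1.0, -0.0, 0.006], [-0.0, -1.0, -0.007], [0.006, 0.007, -1.0]]
force: [0.0, -0.5, -0.0]
opening: 0.752
```

```bash
cat > fit.py <<'E'
from h import *
from scipy.optimize import least_squares
w1=np.load("pics/w1.png.npy",allow_pickle=True).item();w2=np.load("pics/w2.png.npy",allow_pickle=True).item()
T=cam("top");S=cam("scene");W=cam("wrist",w1);V=cam("wrist",w2)
ct=lambda u,v:(105+u/2.6,135+v/2.6)
cs=lambda u,v:(120+u*270/780,160+(v-364)*90/230)
cw=lambda u,v:((u+.5)*.64-.5,(v+.5)*.64-.5)
cv=lambda u,v:(80+(u+.5)/2-.5,20+(v+.5)/2-.5)
P={"rec":((342,48),(386,559),(307,176),(202,127)),"unit":((382,44),(338,553),(352,171),(278,116)),"mode":((414,39),(304,549),(383,166),(330,109)),"zero":((457,36),(256,543),(430,160),(408,98)),"pan":((415,145),(339,456),(385.5,282),(334.5,305.5))}
ys=dict(rec=-.070,unit=-.020,mode=.014,zero=.064)
n35=np.radians(35)
def key(p,y):
    x,yy,th,s=p   # s: distance up the slope of key centre from the panel's low edge
    xb=-.115+s*np.cos(n35)-.007*np.sin(n35);z=.026+s*np.sin(n35)+.007*np.cos(n35)
    c,sn=np.cos(th),np.sin(th);return np.array([x+c*xb-sn*y,yy+sn*xb+c*y,z])
def pan(p):
    return np.array([p[0]+.03*np.cos(p[2]),p[1]+.03*np.sin(p[2]),.083])
cams=[(T,ct),(S,cs),(W,cw),(V,cv)]
def res(p,full=False):
    r=[]
    for n,uv in P.items():
        X=pan(p) if n=="pan" else key(p,ys[n])
        for (c,f),q in zip(cams,uv):
            C,d=ray(c,f(*q));r.append(np.cross(X-C,d))   # metric offset
    return np.array(r) if full else np.ravel(r)
if __name__=="__main__":
    o=least_squares(res,[.587,-.017,np.radians(186),.025]);p=o.x
    print(p,np.degrees(p[2]));R=np.linalg.norm(res(p,True),axis=1).reshape(5,4)*1000;print(R.round(1))
    print({n:key(p,y).round(4) for n,y in ys.items()},pan(p).round(4))
    th=p[2];print("n",np.round([-np.sin(n35)*np.cos(th),-np.sin(n35)*np.sin(th),np.cos(n35)],4))
E
python3 fit.py
```

```text
[ 0.59212792 -0.01640335  3.26854647  0.03076875] 187.27391799932238
[[4.  4.2 2.1 2.5]
 [4.8 4.7 1.  1.6]
 [3.8 3.9 1.2 0.9]
 [6.  4.2 1.7 0.9]
 [5.  4.  5.7 6.4]]
{'rec': array([0.6763, 0.0649, 0.0494]), 'unit': array([0.6827, 0.0153, 0.0494]), 'mode': array([ 0.687 , -0.0184,  0.0494]), 'zero': array([ 0.6933, -0.068 ,  0.0494])} [ 0.5624 -0.0202  0.083 ]
n [0.569  0.0726 0.8192]
```

```bash
sed -i 's/r.append(np.cross(X-C,d)) .*/r.append(np.cross(X-C,d)\/np.linalg.norm(X-C)*c[0][0,0])/; s/\*1000;print/;print/' fit.py; python3 fit.py
```

```text
[ 0.59558209 -0.01692029  3.27145121  0.03413608] 187.4403472425633
[[1.5 1.9 0.9 1.5]
 [1.9 2.  0.4 0.6]
 [1.4 1.8 0.2 0.2]
 [2.2 1.8 0.4 0.9]
 [2.8 1.7 1.4 2.4]]
{'rec': array([0.6768, 0.0643, 0.0513]), 'unit': array([0.6833, 0.0147, 0.0513]), 'mode': array([ 0.6877, -0.019 ,  0.0513]), 'zero': array([ 0.6942, -0.0686,  0.0513])} [ 0.5658 -0.0208  0.083 ]
n [0.5687 0.0743 0.8192]
```

Request:
play_rows([
  [[0.55,0.5,0,0,0,0.041,-1],[0.55,0.5,0,0,0,0,-1],[0.55,0.5,0,0,0,0,-1],[0.55,0.5,-0.1,-0.005,0.0386,0,-1],[0.55,0.5,-0.3,-0.005,0.0386,0,-1],[0.55,0.5,-0.4,-0.005,0.0386,0,-1],[0.55,0.5,-0.4,-0.005,0.0386,0,-1],[0.55,0.5,-0.5,-0.005,0.0386,0,-1],[0.55,0.5,-0.5,0,0,0,-1],[0.5,0.5,-0.4,0,0,0,-1],[0.4,0.4,-0.1,0,0,0,-1],[0,0,0,0,0,0,-1]],
])

```text
time_s: 10.6
position: [0.7473, -0.0586, 0.1242]
tcp_rot: [[0.808, 0.133, -0.574], [0.111, -0.991, -0.074], [-0.578, -0.003, -0.816]]
force: [-0.8, 0.6, 0.3]
opening: 0.007
```

```bash
python3 - <<'E'
from h import *
st,im=shot("wrist","pics/w4.png")
print(st["position"],st["tcp_rot"].round(3),st["time_s"],st["joint_positions"].round(0),st["opening"])
W=cam("wrist",st)
for n,p in dict(tcp=st["position"],zero=[.6942,-.0686,.0513],mode=[.6877,-.019,.0513]).items(): print(n,proj(W,p).round(1))
_,_=shot("scene","pics/s4.png")
b=cv2.imread("pics/w4.png");s=cv2.imread("pics/s4.png")[100:290,90:410]
cv2.imwrite("pics/m4.png",np.hstack([cv2.resize(b,(512,384)),cv2.resize(s,(288,171)).repeat(1,0) if 0 else cv2.copyMakeBorder(cv2.resize(s,(288,171)),0,213,0,0,cv2.BORDER_CONSTANT)]))
E
```

```text
[ 0.74726848 -0.05862744  0.12422676] [[ 0.808  0.133 -0.574]
 [ 0.111 -0.991 -0.074]
 [-0.578 -0.003 -0.816]] 10.6 [ -9.  65.  29. -11. 119.  71.] 0.006664413385550364
tcp [253.2 235. ]
zero [256.4 196.1]
mode [206.1 195.9]
```

View pics/m4.png

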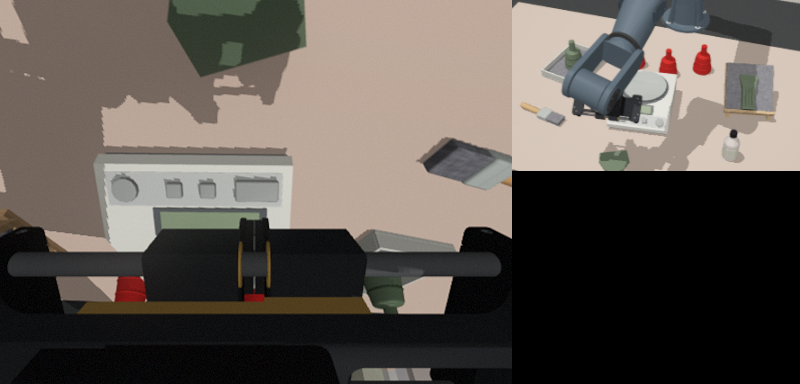

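Request:
play_rows([
  [[-0.26,-0.06,-0.42,0,0,0,-1],[-0.26,-0.06,-0.42,0,0,0,-1],[-0.26,-0.06,-0.42,0,0,0,-1],[0,0,0,0,0,0,-1],[0,0,0,0,0,0,-1]],
])

```text
time_s: 11.2
position: [0.7081, -0.0735, 0.0683]
tcp_rot: [[0.812, 0.127, -0.569], [0.103, -0.992, -0.073], [-0.574, 0.0, -0.819]]
force: [0.3, 0.2, 1.4]
opening: 0.009
```

```bash
python3 - <<'E'
from h import *
st,im=shot("wrist","pics/w5.png")
print(st["position"],st["force"],st["time_s"]);print(st["tcp_rot"])
b=cv2.imread("pics/w5.png")[100:280,130:390]
cv2.imwrite("pics/m5.png",cv2.resize(b,(780,540),interpolation=cv2.INTER_CUBIC))
E
```

```text
[ 0.7080874  -0.07345852  0.06826365] [0.33489834 0.18591331 1.37358767] 11.2
[[ 8.12327912e-01  1.26522222e-01 -5.69311418e-01]
 [ 1.03376571e-01 -9.91963691e-01 -7.29473788e-02]
 [-5.73965720e-01  4.03729572e-04 -8.18879228e-01]]
```

View pics/m5.png

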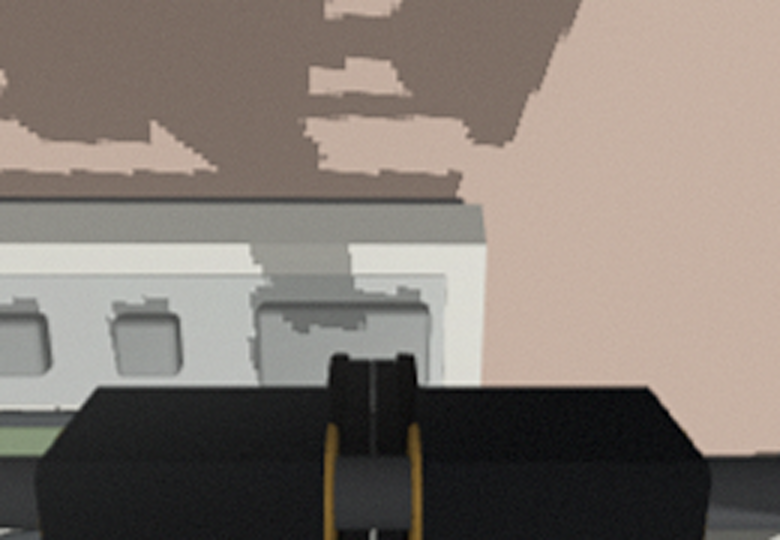

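Request:
play_rows([
  [[-0.05,0.06,-0.12,0,0,0,-1],[-0.05,0.06,-0.12,0,0,0,-1],[0,0,0,0,0,0,-1],[0,0,0,0,0,0,-1]],
])

```text
time_s: 11.65
position: [0.7033, -0.0656, 0.0548]
tcp_rot: [[0.812, 0.129, -0.57], [0.106, -0.992, -0.074], [-0.574, 0.0, -0.819]]
force: [-0.8, 0.6, -0.5]
opening: 0.004
```

```bash
python3 - <<'E'
from h import *
st,im=shot("wrist","pics/w6.png")
print(st["position"],st["force"],st["time_s"])
b=cv2.imread("pics/w6.png")[100:280,130:390]
cv2.imwrite("pics/m6.png",cv2.resize(b,(780,540),interpolation=cv2.INTER_CUBIC))
g=cv2.cvtColor(b,cv2.COLOR_BGR2GRAY)
for r in (108,112,116,120): print(r,[(x+130,g[r,x]) for x in range(60,180,2)][::1][:60] if r==112 else "")
E
```

```text
[ 0.70325793 -0.06558125  0.05476697] [-0.84502448  0.61004153 -0.49221933] 11.65
108 
112 [(190, np.uint8(132)), (192, np.uint8(132)), (194, np.uint8(174)), (196, np.uint8(193)), (198, np.uint8(192)), (200, np.uint8(192)), (202, np.uint8(192)), (204, np.uint8(191)), (206, np.uint8(193)), (208, np.uint8(195)), (210, np.uint8(193)), (212, np.uint8(191)), (214, np.uint8(192)), (216, np.uint8(195)), (218, np.uint8(193)), (220, np.uint8(194)), (222, np.uint8(181)), (224, np.uint8(132)), (226, np.uint8(124)), (228, np.uint8(108)), (230, np.uint8(112)), (232, np.uint8(108)), (234, np.uint8(109)), (236, np.uint8(109)), (238, np.uint8(109)), (240, np.uint8(110)), (242, np.uint8(110)), (244, np.uint8(112)), (246, np.uint8(109)), (248, np.uint8(109)), (250, np.uint8(111)), (252, np.uint8(109)), (254, np.uint8(109)), (256, np.uint8(109)), (258, np.uint8(112)), (260, np.uint8(112)), (262, np.uint8(109)), (264, np.uint8(113)), (266, np.uint8(111)), (268, np.uint8(110)), (270, np.uint8(112)), (272, np.uint8(110)), (274, np.uint8(111)), (276, np.uint8(111)), (278, np.uint8(110)), (280, np.uint8(109)), (282, np.uint8(106)), (284, np.uint8(200)), (286, np.uint8(199)), (288, np.uint8(200)), (290, np.uint8(201)), (292, np.uint8(225)), (294, np.uint8(223)), (296, np.uint8(224)), (298, np.uint8(225)), (300, np.uint8(222)), (302, np.uint8(224)), (304, np.uint8(220)), (306, np.uint8(183)), (308, np.uint8(184))]
116 
120
```

Request:
play_rows([
  [[-0.023,-0.003,-0.033,0,0,0,-1],[-0.023,-0.003,-0.033,0,0,0,-1],[-0.023,-0.003,-0.033,0,0,0,-1],[0,0,0,0,0,0,-1]],
])

```text
time_s: 12.1
position: [0.6995, -0.0666, 0.0498]
tcp_rot: [[0.812, 0.128, -0.57], [0.105, -0.992, -0.074], [-0.575, -0.0, -0.818]]
force: [-1.2, 0.5, -0.3]
opening: 0.006
```

View pics/m6.png

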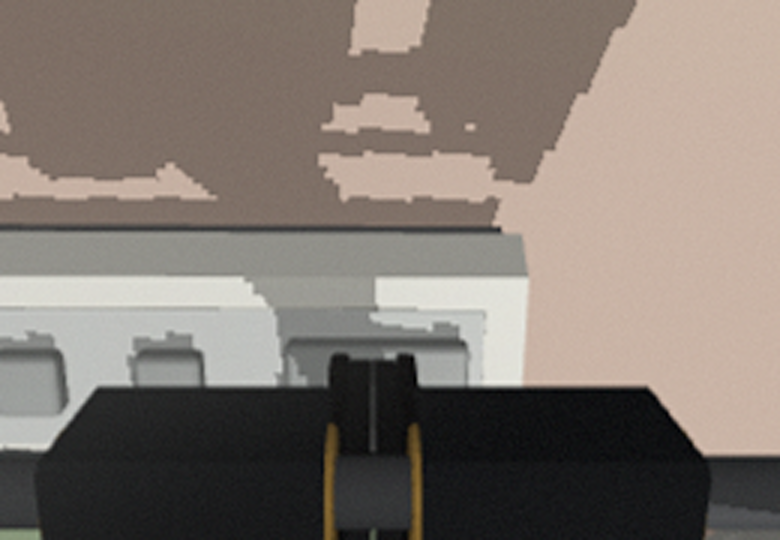

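Request:
play_rows([
  [[-0.023,-0.003,-0.033,0,0,0,-1],[-0.023,-0.003,-0.033,0,0,0,-1],[0,0,0,0,0,0,-1]],
])

```text
time_s: 12.4
position: [0.6972, -0.0668, 0.0465]
tcp_rot: [[0.812, 0.128, -0.57], [0.105, -0.992, -0.074], [-0.575, -0.0, -0.818]]
force: [0.2, 0.6, -0.2]
opening: 0.008
```

Request:
play_rows([
  [[-0.023,-0.003,-0.033,0,0,0,-1],[-0.011,-0.001,-0.016,0,0,0,-1],[0,0,0,0,0,0,-1]],
])

```text
time_s: 12.7
position: [0.6962, -0.067, 0.0447]
tcp_rot: [[0.813, 0.128, -0.568], [0.105, -0.992, -0.074], [-0.573, 0.0, -0.819]]
force: [0.1, -0.1, 1.0]
opening: 0.004
```

```bash
python3 - <<'E'
from h import *
st,im=shot("wrist","pics/w7.png")
print(st["position"],st["force"],st["force"]@st["tcp_rot"])
b=cv2.imread("pics/w7.png")[190:240,215:300]
cv2.imwrite("pics/m7.png",cv2.resize(b,(680,400),interpolation=cv2.INTER_CUBIC))
E
```

```text
[ 0.69624668 -0.06703119  0.0446571 ] [ 0.07948992 -0.08863303  0.95498448] [-0.49216207  0.09842068 -0.82113317]
```

Request:
play_rows([
  [[-0.011,-0.001,-0.016,0,0,0,-1],[-0.011,-0.001,-0.016,0,0,0,-1],[0,0,0,0,0,0,-1]],
])

```text
time_s: 13.05
position: [0.6951, -0.0672, 0.0431]
tcp_rot: [[0.813, 0.128, -0.568], [0.105, -0.992, -0.074], [-0.573, 0.0, -0.819]]
force: [1.7, -0.0, 3.9]
opening: 0.005
```

Request:
play_rows([
  [[-0.011,-0.001,-0.016,0,0,0,-1],[0,0,0,0,0,0,-1]],
])

```text
time_s: 13.25
position: [0.6946, -0.0672, 0.0423]
tcp_rot: [[0.813, 0.128, -0.569], [0.105, -0.992, -0.074], [-0.573, 0.0, -0.819]]
force: [2.6, 0.9, 4.0]
opening: 0.003
```

Request:
play_rows([
  [[-0.011,-0.001,-0.016,0,0,0,-1],[0,0,0,0,0,0,-1]],
])

```text
time_s: 13.45
position: [0.6943, -0.0673, 0.0419]
tcp_rot: [[0.813, 0.128, -0.568], [0.105, -0.992, -0.074], [-0.573, 0.001, -0.82]]
force: [3.5, 1.3, 4.5]
opening: 0.003
```

Request:
play_rows([
  [[-0.011,-0.001,-0.016,0,0,0,-1],[0,0,0,0,0,0,-1],[0,0,0,0,0,0,-1]],
])

```text
time_s: 13.75
position: [0.6943, -0.0673, 0.0418]
tcp_rot: [[0.814, 0.128, -0.567], [0.105, -0.992, -0.074], [-0.572, 0.001, -0.82]]
force: [4.3, 1.0, 7.3]
opening: 0.007
```

Request:
play_rows([
  [[0.1,0.01,0.15,0,0,0,-1],[0.4,0.05,0.57,0,0,0,-1],[0.4,0.05,0.57,0,0,0,-1],[0.3,0.05,0.57,0,0,0,1],[0,0,0.5,0,0,0,1],[0,0,0,0,0,0,1]],
])

```text
time_s: 14.35
position: [0.7548, -0.0593, 0.1618]
tcp_rot: [[0.815, 0.128, -0.564], [0.104, -0.992, -0.075], [-0.569, 0.002, -0.822]]
force: [0.2, -0.2, 0.2]
opening: 0.194
```

```bash
python3 - <<'E'
from h import *
st=read_state();print(st["position"],st["force"],st["time_s"])
T=cam("top");S=cam("scene")
def blob(f,box):
    im=cv2.imread(f);x0,y0,x1,y1=box;h=cv2.cvtColor(im,cv2.COLOR_BGR2HSV)
    m=((h[...,0]>35)&(h[...,0]<75)&(h[...,1]>40)).astype(np.uint8);k=np.zeros_like(m);k[y0:y1,x0:x1]=m[y0:y1,x0:x1]
    c=max(cv2.findContours(k,0,2)[0],key=cv2.contourArea);return c.reshape(-1,2).astype(float),cv2.contourArea(c)
ne=np.array([.563,.111,.819])
for f,c,box in(("pics/t2.png",T,(125,185,175,245)),("pics/s2.png",S,(325,170,385,235))):
    q,a=blob(f,box);print(f,a,q.min(0),q.max(0))
    # cast on the top-face plane: easel face through (.531,.336,.03), 28 mm up
    P0=np.array([.531,.336,.031])+.028*ne
    X=[]
    for uv in q:
        C,d=ray(c,uv);X.append(C+d*((P0-C)@ne)/(d@ne))
    X=np.array(X);xe=np.array([-.803,-.159,.574]);ye=np.array([.194,-.981,0]);
    loc=np.c_[(X-P0)@xe,(X-P0)@ye];r=cv2.minAreaRect((loc*1000).astype(np.float32));print("loc min max",loc.min(0).round(4),loc.max(0).round(4))
    for lo,hi in((.01,.03),(.03,.05),(.05,.07)):
        k=loc[(loc[:,0]>lo)&(loc[:,0]<hi)];print(lo,k[:,1].min().round(4),k[:,1].max().round(4),((k[:,1].min()+k[:,1].max())/2).round(4))
# pan ellipse: dark ring outline on white deck
for f,c,box in(("pics/t2.png",T,(225,140,305,225)),("pics/s2.png",S,(195,165,280,245))):
    im=cv2.imread(f);x0,y0,x1,y1=box;g=cv2.cvtColor(im,cv2.COLOR_BGR2GRAY)[y0:y1,x0:x1]
    g=cv2.resize(g,None,fx=4,fy=4,interpolation=cv2.INTER_CUBIC)
    for th in (100,110,120):
        cs=cv2.findContours((g<th).astype(np.uint8),cv2.RETR_LIST,cv2.CHAIN_APPROX_NONE)[0]
        for q in cs:
            if len(q)>80:
                e=cv2.fitEllipse(q);
                if e[1][0]>60 and e[1][1]<260: 
                    ctr=(np.array(e[0])+.5)/4-.5+[x0,y0];print(f,th,ctr.round(1),np.round(np.array(e[1])/4,1),onz(c,ctr,.082).round(4))
E
```

```text
[ 0.75477657 -0.05930997  0.16183498] [ 0.17826428 -0.20887551  0.15650379] 14.35
pics/t2.png 498.0 [138. 197.] [157. 233.]
loc min max [ 0.0147 -0.0165] [0.1408 0.0381]
0.01 -0.0113 0.0279 0.0083
0.03 -0.0112 0.0308 0.0098
0.05 -0.0111 -0.0111 -0.0111
pics/s2.png 510.5 [343. 183.] [361. 221.]
loc min max [ 0.0048 -0.0189] [0.1215 0.0354]Traceback (most recent call last):
  File "<stdin>", line 19, in <module>
    return umr_minimum(a, axis, None, out, keepdims, initial, where)
ValueError: zero-size array to reduction operation minimum which has no identity
```

Request:
play_rows([
  [[-0.3,0.5,0.2,0,0,0.004,1],[-0.4,0.75,0.2,0,0,0.004,1],[-0.4,0.75,0.2,0,0,0.004,1],[-0.4,0.75,0.2,0,0,0.005,1],[-0.4,0.75,0.2,0,0,0.004,1],[-0.4,0.75,0,0,0,0,1],[-0.4,0.75,-0.1,0,0,0,1],[-0.4,0.75,-0.2,0,0,0,1],[-0.4,0.75,-0.3,0,0,0,1],[-0.4,0.75,-0.3,0,0,0,1],[-0.2,0.5,-0.1,0,0,0,1],[0,0.1,0,0,0,0,1]],
])

```text
time_s: 15.55
position: [0.5437, 0.3358, 0.1554]
tcp_rot: [[0.798, 0.198, -0.569], [0.161, -0.98, -0.115], [-0.58, -0.0, -0.814]]
force: [0.5, -0.8, 1.0]
opening: 0.999
```

Request:
play_rows([
  [[0,0,0,0,0,0,1],[0,0,0,0,0,0,1],[0,0,0,0,0,0,1]],
])

```text
time_s: 15.85
position: [0.5492, 0.3316, 0.1584]
tcp_rot: [[0.804, 0.191, -0.563], [0.156, -0.982, -0.11], [-0.574, 0.001, -0.819]]
force: [0.3, -0.1, -0.1]
opening: 1.001
```

```bash
python3 - <<'E'
from h import *
st,im=shot("wrist","pics/w8.png")
print(st["position"],st["tcp_rot"].round(3),st["opening"])
W=cam("wrist",st);t=st["position"];z=st["tcp_rot"][:,2]
print([proj(W,t+z*d).round(1) for d in(0,.05,.09,.12)])
b=cv2.imread("pics/w8.png")[30:290,90:420]
cv2.imwrite("pics/m8.png",cv2.resize(b,(760,600),interpolation=cv2.INTER_CUBIC))
E
```

```text
[0.54923966 0.33156852 0.15844528] [[ 0.804  0.191 -0.563]
 [ 0.156 -0.982 -0.11 ]
 [-0.574  0.001 -0.819]] 1.0011137354042565
[array([253.1, 234.9]), array([253.2, 208.7]), array([253.3, 194.6]), array([253.3, 186.4])]
```

View pics/m8.png

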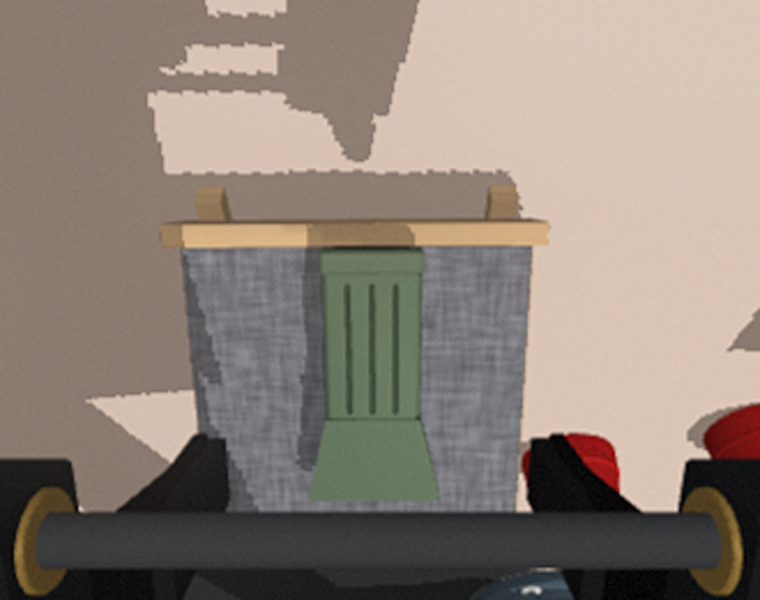

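Request:
play_rows([
  [[-0.3,-0.05,-0.43,0,0,0,1],[-0.3,-0.05,-0.43,0,0,0,1],[-0.3,-0.05,-0.43,0,0,0,1],[-0.2,-0.03,-0.28,0,0,0,1],[-0.1,-0.02,-0.14,0,0,0,1],[0,0,0,0,0,0,1],[0,0,0,0,0,0,1]],
])

```text
time_s: 16.6
position: [0.4895, 0.3231, 0.0735]
tcp_rot: [[0.805, 0.193, -0.562], [0.158, -0.981, -0.11], [-0.572, -0.0, -0.82]]
force: [-0.0, -0.4, 0.2]
opening: 1.001
```

Request:
play_rows([
  [[-0.023,-0.004,-0.033,0,0,0,1],[-0.023,-0.004,-0.033,0,0,0,1],[-0.023,-0.004,-0.033,0,0,0,1],[0,0,0,0,0,0,1]],
])

```text
time_s: 17.0
position: [0.4845, 0.3226, 0.0678]
tcp_rot: [[0.803, 0.193, -0.563], [0.158, -0.981, -0.111], [-0.574, 0.0, -0.819]]
force: [-0.9, 0.4, -0.1]
opening: 0.999
```

Request:
play_rows([
  [[-0.023,-0.004,-0.033,0,0,0,1],[-0.023,-0.004,-0.033,0,0,0,1],[0,0,0,0,0,0,1]],
])

```text
time_s: 17.3
position: [0.482, 0.3222, 0.0643]
tcp_rot: [[0.803, 0.194, -0.564], [0.158, -0.981, -0.111], [-0.575, 0.0, -0.818]]
force: [-0.1, -0.3, -0.1]
opening: 1.004
```

Request:
play_rows([
  [[-0.023,-0.004,-0.033,0,0,0,1],[-0.012,-0.002,-0.016,0,0,0,1],[0,0,0,0,0,0,1]],
])

```text
time_s: 17.6
position: [0.4807, 0.322, 0.0622]
tcp_rot: [[0.804, 0.193, -0.563], [0.158, -0.981, -0.111], [-0.574, 0.0, -0.819]]
force: [-0.2, 0.5, 1.0]
opening: 1.001
```

Request:
play_rows([
  [[-0.023,-0.004,-0.033,0,0,0,1],[0,0,0,0,0,0,1],[0,0,0,0,0,0,1]],
])

```text
time_s: 17.9
position: [0.4807, 0.322, 0.0621]
tcp_rot: [[0.805, 0.193, -0.561], [0.159, -0.981, -0.111], [-0.572, 0.0, -0.82]]
force: [2.1, 0.8, 7.1]
opening: 1.0
```

Request:
play_rows([
  [[-0.023,-0.004,-0.033,0,0,0,1],[0,0,0,0,0,0,1],[0,0,0,0,0,0,1]],
])

```text
time_s: 18.2
position: [0.4807, 0.322, 0.062]
tcp_rot: [[0.806, 0.193, -0.559], [0.159, -0.981, -0.111], [-0.57, 0.0, -0.821]]
force: [4.6, 0.7, 11.8]
opening: 0.998
```

Request:
play_rows([
  [[0.04,0.008,0.058,0,0,0,1],[0.04,0.007,0.057,0,0,0,1],[0,0,0,0,0,0,1],[0,0,0,0,0,0,-1],[0,0,0,0,0,0,-1],[0,0,0,0,0,0,-1],[0,0,0,0,0,0,-1],[0,0,0,0,0,0,-1],[0,0,0,0,0,0,-1],[0,0,0,0,0,0,-1],[0,0,0,0,0,0,-1],[0,0,0,0,0,0,-1]],
])

```text
time_s: 19.4
position: [0.4822, 0.3216, 0.0647]
tcp_rot: [[0.803, 0.194, -0.564], [0.158, -0.981, -0.113], [-0.575, 0.001, -0.818]]
force: [-0.6, -2.4, 0.6]
opening: 0.478
```

Request:
play_rows([
  [[0.05,0.01,0.08,0,0,0,-1],[0.11,0.022,0.16,0,0,0,-1],[0.23,0.045,0.33,0,0,0,-1],[0.34,0.066,0.49,0,0,0,-1],[0.34,0.066,0.49,0,0,0,-1],[0.23,0.045,0.5,0,0,0,-1],[0.1,0,0.3,0,0,0,-1],[0,0,0,0,0,0,-1]],
])

```text
time_s: 20.2
position: [0.5552, 0.336, 0.1846]
tcp_rot: [[0.808, 0.193, -0.557], [0.16, -0.981, -0.108], [-0.567, -0.002, -0.824]]
force: [0.6, 0.2, -4.2]
opening: 0.478
```

```bash
python3 - <<'E'
from h import *
st,_=shot("scene","pics/s9.png");print(st["position"],st["force"],st["moment"],st["opening"],st["joint_positions"].round(0))
T=cam("top");S=cam("scene")
for f,c,box in(("pics/t2.png",T,(225,140,305,225)),("pics/s2.png",S,(195,165,280,245))):
    im=cv2.imread(f);x0,y0,x1,y1=box;g=cv2.cvtColor(im,cv2.COLOR_BGR2GRAY)[y0:y1,x0:x1]
    g=cv2.resize(g,None,fx=4,fy=4,interpolation=cv2.INTER_CUBIC)
    for th in (90,100,110,120,130):
        cs=cv2.findContours((g<th).astype(np.uint8),cv2.RETR_LIST,cv2.CHAIN_APPROX_NONE)[0]
        for q in cs:
            if len(q)>80:
                e=cv2.fitEllipse(q)
                if e[1][0]>60 and e[1][1]<260:
                    ctr=(np.array(e[0])+.5)/4-.5+[x0,y0];print(f,th,ctr.round(1),np.round(np.array(e[1])/4,1),onz(c,ctr,.082).round(4))
E
```

```text
[0.55518438 0.33595706 0.18462999] [ 0.60505187  0.21674057 -4.16301304] [ 0.17082152 -0.70184812  0.00357993] 0.4777685094884283 [ 19.  51.  54.   5. 110.  98.]
pics/t2.png 100 [265.1 190.5] [52.9 54.6] [ 0.5588 -0.0238  0.082 ]
pics/t2.png 110 [264.3 190.7] [50.8 50.9] [ 0.5582 -0.0215  0.082 ]
pics/t2.png 120 [290.6 218.4] [17.6 29.1] [ 0.4777 -0.0987  0.082 ]
pics/t2.png 120 [264.2 190.7] [49.7 49.9] [ 0.5581 -0.0213  0.082 ]
pics/t2.png 130 [291.  218.2] [17.7 30.5] [ 0.4783 -0.0998  0.082 ]
pics/t2.png 130 [264.3 190.8] [48.5 48.8] [ 0.5578 -0.0213  0.082 ]
pics/s2.png 90 [231.3 189.6] [43.4 63.3] [ 0.5396 -0.0429  0.082 ]
pics/s2.png 90 [263.5 173.1] [18.3 20.9] [0.4322 0.0317 0.082 ]
pics/s2.png 100 [263.5 173.1] [18.4 21.4] [0.4325 0.0319 0.082 ]
pics/s2.png 110 [236.6 195.6] [34.3 51.6] [ 0.5614 -0.0192  0.082 ]
pics/s2.png 110 [263.6 173.2] [18.5 22. ] [0.4325 0.0321 0.082 ]
pics/s2.png 120 [237.  194.3] [38.7 51. ] [ 0.5553 -0.0197  0.082 ]
pics/s2.png 120 [263.7 173.2] [18.6 22.5] [0.4327 0.0325 0.082 ]
pics/s2.png 130 [236.9 194.2] [39.5 50.8] [ 0.555  -0.0199  0.082 ]
pics/s2.png 130 [263.7 173.2] [18.7 23.2] [0.4328 0.0327 0.082 ]
```

Request:
play_rows([
  [[0,-0.2,0.3,0.0075,-0.0382,0,-1],[0,-0.4,0.3,0.0075,-0.0382,0,-1],[0.02,-0.6,0.3,0.0075,-0.0382,0,-1],[0.02,-0.7,0.2,0.0075,-0.0382,0,-1],[0.02,-0.7,0.1,0.0075,-0.0382,0,-1],[0.02,-0.7,0,0,0,0,-1],[0.02,-0.8,0,0,0,0,-1],[0.02,-0.8,0,0,0,0,-1],[0.02,-0.8,0,0,0,0,-1],[0.02,-0.7,0,0,0,0,-1],[0.01,-0.5,0,0,0,0,-1],[0,-0.2,0,0,0,0,-1]],
])

```text
time_s: 21.45
position: [0.5593, -0.0218, 0.2406]
tcp_rot: [[0.982, 0.19, -0.004], [0.19, -0.982, 0.0], [-0.004, -0.001, -1.0]]
force: [-0.7, -0.1, -3.6]
opening: 0.477
```

Request:
play_rows([
  [[0,0,0,0,0,0,-1],[0,0,0,0,0,0,-1],[0,0,0,0,0,0,-1]],
])

```text
time_s: 21.75
position: [0.5603, -0.0184, 0.2417]
tcp_rot: [[0.981, 0.195, -0.001], [0.195, -0.981, 0.001], [-0.001, -0.001, -1.0]]
force: [0.3, -0.6, -3.5]
opening: 0.478
```

```bash
python3 - <<'E'
from h import *
st,_=shot("wrist","pics/w10.png");print(st["position"],st["tcp_rot"].round(4),st["force"],st["opening"])
shot("scene","pics/s10.png");shot("top","pics/t10.png")
a=cv2.imread("pics/w10.png");b=cv2.imread("pics/s10.png")[100:290,90:410];c=cv2.imread("pics/t10.png")[100:290,90:410]
cv2.imwrite("pics/m10.png",np.hstack([cv2.resize(a,(480,360)),np.vstack([cv2.resize(b,(303,180)),cv2.resize(c,(303,180))])]))
E
```

```text
[ 0.56033076 -0.01836452  0.24173183] [[ 9.809e-01  1.948e-01 -1.000e-03]
 [ 1.948e-01 -9.809e-01  5.000e-04]
 [-9.000e-04 -7.000e-04 -1.000e+00]] [ 0.33639345 -0.58210215 -3.5104182 ] 0.4778598733674106
```

View pics/m10.png

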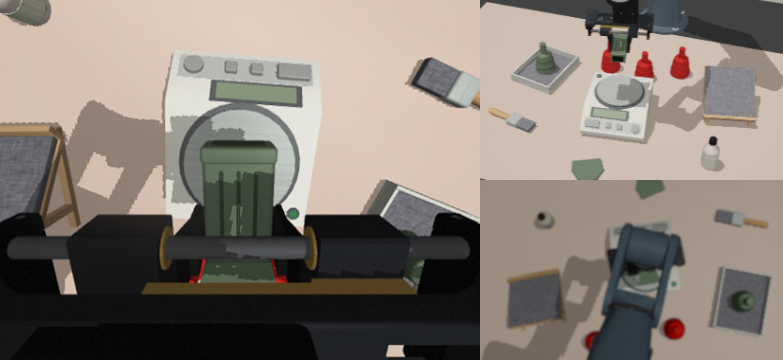

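Request:
play_rows([
  [[0,-0.03,-0.2,0,0,0,-1],[0,0,-0.5,0,0,0,-1],[0,0,-0.6,0,0,0,-1],[0,0,-0.6,0,0,0,-1],[0,0,-0.5,0,0,0,-1],[0,0,-0.3,0,0,0,-1],[0,0,-0.2,0,0,0,-1],[0,0,-0.06,0,0,0,-1],[0,0,0,0,0,0,-1],[0,0,0,0,0,0,-1]],
])

```text
time_s: 22.9
position: [0.5617, -0.0216, 0.0949]
tcp_rot: [[0.981, 0.193, 0.002], [0.193, -0.981, -0.001], [0.002, 0.001, -1.0]]
force: [0.1, 0.4, -4.1]
opening: 0.484
```

Request:
play_rows([
  [[0,0,-0.02,0,0,0,-1],[0,0,-0.02,0,0,0,-1],[0,0,-0.02,0,0,0,-1],[0,0,0,0,0,0,-1]],
])

```text
time_s: 23.3
position: [0.5608, -0.0215, 0.0912]
tcp_rot: [[0.981, 0.193, 0.0], [0.193, -0.981, -0.001], [0.0, 0.001, -1.0]]
force: [0.5, -0.5, -3.9]
opening: 0.478
```

Request:
play_rows([
  [[0,0,-0.02,0,0,0,-1],[0,0,-0.02,0,0,0,-1],[0,0,0,0,0,0,-1],[0,0,0,0,0,0,-1]],
])

```text
time_s: 23.7
position: [0.5608, -0.0215, 0.089]
tcp_rot: [[0.981, 0.193, 0.0], [0.193, -0.981, -0.0], [-0.0, 0.0, -1.0]]
force: [0.1, -0.6, -3.7]
opening: 0.477
```

Request:
play_rows([
  [[0,0,-0.016,0,0,0,-1],[0,0,-0.01,0,0,0,-1],[0,0,0,0,0,0,-1]],
])

```text
time_s: 24.0
position: [0.5608, -0.0215, 0.0877]
tcp_rot: [[0.981, 0.193, -0.0], [0.193, -0.981, -0.0], [-0.0, 0.0, -1.0]]
force: [-0.1, -0.1, -4.3]
opening: 0.48
```

Request:
play_rows([
  [[0,0,-0.01,0,0,0,-1],[0,0,0,0,0,0,-1],[0,0,0,0,0,0,-1]],
])

```text
time_s: 24.3
position: [0.5609, -0.0215, 0.0875]
tcp_rot: [[0.981, 0.193, 0.0], [0.193, -0.981, -0.001], [0.0, 0.001, -1.0]]
force: [0.0, -0.0, -2.2]
opening: 0.48
```

Request:
play_rows([
  [[0,0,-0.01,0,0,0,-1],[0,0,0,0,0,0,-1],[0,0,0,0,0,0,-1]],
])

```text
time_s: 24.6
position: [0.5609, -0.0215, 0.0875]
tcp_rot: [[0.981, 0.193, 0.001], [0.193, -0.981, -0.001], [0.0, 0.001, -1.0]]
force: [-1.7, -0.0, 4.6]
opening: 0.479
```

Request:
play_rows([
  [[0,0,0.007,0,0,0,-1],[0,0,0,0,0,0,0.2],[0,0,0,0,0,0,0.5],[0,0,0,0,0,0,0.8],[0,0,0,0,0,0,0.8],[0,0,0,0,0,0,0.8],[0,0,0.2,0,0,0,0.8],[0,0,0.5,0,0,0,0.8],[0,0,0.8,0,0,0,0.8],[0,0,0.8,0,0,0,0.8],[0,0,0.2,0,0,0,0.8],[0,0,0,0,0,0,0.8]],
])

```text
time_s: 25.8
position: [0.5622, -0.0218, 0.2148]
tcp_rot: [[0.981, 0.193, 0.006], [0.193, -0.981, -0.002], [0.005, 0.003, -1.0]]
force: [-0.8, -0.5, -0.2]
opening: 0.897
```

Request:
play_rows([
  [[0.4,0.2,0.1,0,0,-0.021,-1],[0.6,0.35,0,-0.005,0.0386,0,-1],[0.6,0.35,0,-0.005,0.0386,0,-1],[0.6,0.35,-0.2,-0.005,0.0386,0,-1],[0.6,0.35,-0.4,-0.005,0.0386,0,-1],[0.5,0.25,-0.5,-0.005,0.0386,0,-1],[0.2,0.05,-0.4,0,0,0,-1],[0,0,-0.3,0,0,0,-1],[0,0,0,0,0,0,-1],[0,0,0,0,0,0,-1],[0,0,0,0,0,0,-1],[0,0,0,0,0,0,-1]],
])

```text
time_s: 27.0
position: [0.7366, 0.073, 0.1318]
tcp_rot: [[0.816, 0.128, -0.564], [0.104, -0.992, -0.074], [-0.569, 0.002, -0.822]]
force: [-0.4, 0.2, 0.7]
opening: 0.009
```

```bash
python3 - <<'E'
from h import *
st,_=shot("wrist","pics/w11.png");p=st["position"];print(p,st["tcp_rot"].round(3),st["opening"])
Rk=np.array([.6793,.0659,.0451]);n=-st["tcp_rot"][:,2]
print("standoff",(p-Rk)@n,"lateral",(Rk-p)@st["tcp_rot"][:,:2])
W=cam("wrist",st);print("rec pred",proj(W,Rk))
im=cv2.imread("pics/w11.png");g=cv2.medianBlur(cv2.cvtColor(im,cv2.COLOR_BGR2GRAY),3)
u,v=proj(W,Rk).astype(int)
c=cv2.HoughCircles(cv2.resize(g[v-40:v+40,u-60:u+60],None,fx=4,fy=4,interpolation=cv2.INTER_CUBIC),cv2.HOUGH_GRADIENT,1.5,60,param1=60,param2=25,minRadius=35,maxRadius=75)
if c is not None:print([(u-60+a/4,v-40+b/4,r/4) for a,b,r in c[0][:4]])
s=shot("scene","pics/s11.png")[1];b=cv2.imread("pics/s11.png")[130:270,180:300]
k=cv2.resize(im[120:260,150:390],(480,280),interpolation=cv2.INTER_CUBIC)
cv2.imwrite("pics/m11.png",np.hstack([k,cv2.resize(b,(240,280),interpolation=cv2.INTER_CUBIC)]))
E
```

```text
[0.73660381 0.07300432 0.13178572] [[ 0.816  0.128 -0.564]
 [ 0.104 -0.992 -0.074]
 [-0.569  0.002 -0.822]] 0.008806699349882041
standoff 0.10413975178982096 lateral [ 0.0018307  -0.00041656]
rec pred [252.92772316 188.84688391]
[(np.float64(254.4375), np.float64(188.6875), np.float32(12.2)), (np.float64(301.3125), np.float64(189.0625), np.float32(9.9125)), (np.float64(234.5625), np.float64(171.4375), np.float32(10.5875))]
```

View pics/m11.png

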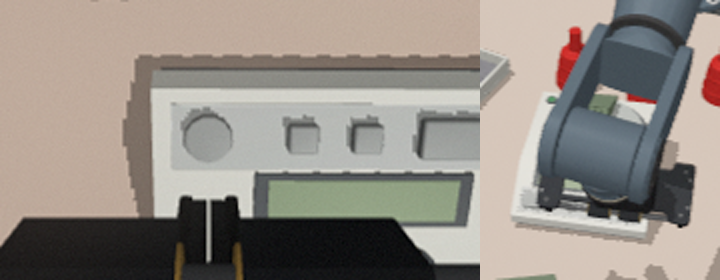

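Request:
play_rows([
  [[-0.2,-0.03,-0.3,0,0,0,-1],[-0.3,-0.045,-0.45,0,0,0,-1],[-0.3,-0.045,-0.45,0,0,0,-1],[-0.16,-0.024,-0.25,0,0,0,-1],[-0.05,-0.008,-0.08,0,0,0,-1],[0,0,0,0,0,0,-1],[0,0,0,0,0,0,-1],[0,0,0,0,0,0,-1]],
])

```text
time_s: 27.9
position: [0.6867, 0.0659, 0.052]
tcp_rot: [[0.814, 0.128, -0.566], [0.105, -0.992, -0.074], [-0.571, 0.001, -0.821]]
force: [-0.8, 0.2, 0.8]
opening: 0.006
```

```bash
python3 - <<'E'
from h import *
st=read_state();p=st["position"];Rk=np.array([.6793,.0659,.0451]);n=-st["tcp_rot"][:,2]
print(p,"standoff",(p-Rk)@n,"lateral",(Rk-p)@st["tcp_rot"][:,:2],st["force"])
E
```

```text
[0.68666838 0.06585741 0.05201559] standoff 0.009845824518059923 lateral [-0.0020461  -0.00099669] [-0.78955302  0.24619129  0.77184038]
```

Request:
play_rows([
  [[-0.024,-0.003,0.017,0,0,0,-1],[-0.045,-0.006,-0.066,0,0,0,-1],[-0.045,-0.006,-0.066,0,0,0,-1],[0,0,0,0,0,0,-1],[0,0,0,0,0,0,-1]],
])

```text
time_s: 28.4
position: [0.6798, 0.0651, 0.0452]
tcp_rot: [[0.813, 0.128, -0.569], [0.105, -0.992, -0.074], [-0.573, 0.001, -0.819]]
force: [1.4, 0.4, 0.0]
opening: 0.007
```

Request:
play_rows([
  [[-0.023,-0.003,-0.033,0,0,0,-1],[0,0,0,0,0,0,-1],[0,0,0,0,0,0,-1]],
])

```text
time_s: 28.7
position: [0.6788, 0.065, 0.0437]
tcp_rot: [[0.813, 0.128, -0.568], [0.105, -0.992, -0.074], [-0.573, 0.001, -0.82]]
force: [1.8, 0.3, 3.4]
opening: 0.004
```

Request:
play_rows([
  [[-0.023,-0.003,-0.033,0,0,0,-1],[0,0,0,0,0,0,-1],[0,0,0,0,0,0,-1]],
])

```text
time_s: 29.0
position: [0.6777, 0.0648, 0.0421]
tcp_rot: [[0.813, 0.128, -0.568], [0.105, -0.992, -0.074], [-0.573, 0.001, -0.82]]
force: [1.8, 0.7, 4.6]
opening: 0.011
```

Request:
play_rows([
  [[-0.015,-0.002,-0.022,0,0,0,-1],[0,0,0,0,0,0,-1],[0,0,0,0,0,0,-1]],
])

```text
time_s: 29.3
position: [0.6777, 0.0649, 0.042]
tcp_rot: [[0.814, 0.128, -0.567], [0.105, -0.992, -0.074], [-0.571, 0.001, -0.821]]
force: [4.8, 1.1, 8.1]
opening: 0.011
```

Request:
play_rows([
  [[-0.011,-0.001,-0.016,0,0,0,-1],[0,0,0,0,0,0,-1],[0,0,0,0,0,0,-1]],
])

```text
time_s: 29.6
position: [0.6776, 0.0649, 0.042]
tcp_rot: [[0.815, 0.129, -0.566], [0.105, -0.992, -0.074], [-0.571, 0.001, -0.821]]
force: [4.6, 0.9, 9.4]
opening: 0.006
```

Request:
play_rows([
  [[0.1,0.01,0.15,0,0,0,-1],[0.4,0.05,0.57,0,0,0,-1],[0.4,0.05,0.57,0,0,0,-1],[0.4,0.3,0.6,0,0,0,-1],[0.1,0.7,0.6,0,0,0,-1],[0,0.7,0.5,0,0,0,-1],[0,0.7,0.3,0,0,0,-1],[0,0.7,0,0,0,0,-1],[0,0.4,0,0,0,0,-1],[0,0,0,0,0,0,-1],[0,0,0,0,0,0,-1]],
])

```text
time_s: 30.7
position: [0.7433, 0.2437, 0.202]
tcp_rot: [[0.811, 0.128, -0.57], [0.104, -0.992, -0.075], [-0.575, 0.002, -0.818]]
force: [0.1, -0.9, 0.4]
opening: 0.005
```

```bash
python3 - <<'E'
from h import *
st,_=shot("scene","pics/s12.png");shot("top","pics/t12.png");print(st["position"],st["force"],st["time_s"])
a=cv2.imread("pics/s12.png")[130:270,110:400];b=cv2.imread("pics/t12.png")[90:280,130:410]
cv2.imwrite("pics/m12.png",np.vstack([cv2.resize(a,(620,300),interpolation=cv2.INTER_CUBIC),cv2.copyMakeBorder(cv2.resize(b,(442,300),interpolation=cv2.INTER_CUBIC),0,0,0,178,cv2.BORDER_CONSTANT)]))
T=cam("top");S=cam("scene")
for f,c,box in(("pics/t12.png",T,(240,160,295,220)),("pics/s12.png",S,(205,165,270,212))):
    im=cv2.imread(f);x0,y0,x1,y1=box;h=cv2.cvtColor(im,cv2.COLOR_BGR2HSV)
    m=((h[...,0]>35)&(h[...,0]<75)&(h[...,1]>40)).astype(np.uint8);k=np.zeros_like(m);k[y0:y1,x0:x1]=m[y0:y1,x0:x1]
    q=max(cv2.findContours(k,0,2)[0],key=cv2.contourArea);r=cv2.minAreaRect(q);print(f,r,onz(c,r[0],.100).round(4))
E
```

```text
[0.74325333 0.24367599 0.20201546] [ 0.13816616 -0.87548978  0.44449848] 30.7
pics/t12.png ((265.3899841308594, 190.72999572753906), (39.73940658569336, 18.384777069091797), 81.8698959350586) [ 0.5567 -0.0244  0.1   ]
pics/s12.png ((237.36888122558594, 191.442626953125), (17.292325973510742, 28.518760681152344), 5.19442892074585) [ 0.5617 -0.0164  0.1   ]
```

```bash
python3 - <<'E'
from h import *
a=cv2.imread("pics/scene0.png").astype(int);T=cam("scene");b=cv2.imread("pics/s12.png").astype(int)
t0=cv2.imread("pics/top0.png").astype(int);t=cv2.imread("pics/t12.png").astype(int)
for n,(x,x1,y,y1) in dict(brush=(335,396,128,153),shard=(250,288,90,122)).items():
    print("top",n,(abs(t0-t)[y:y1,x:x1].max(2)>30).mean().round(3))
for n,(x,x1,y,y1) in dict(brush=(95,150,210,240),shard=(183,224,264,294),bottle=(322,346,242,280)).items():
    print("scene",n,(abs(a-b)[y:y1,x:x1].max(2)>30).mean().round(3))
h=cv2.cvtColor(b.astype(np.uint8),cv2.COLOR_BGR2HSV);m=((h[...,0]>35)&(h[...,0]<75)&(h[...,1]>40)).astype(np.uint8);m[:, :120]=0;m[:,200:]=0;m[210:]=0;m[:110]=0
q=max(cv2.findContours(m,0,2)[0],key=cv2.contourArea);print("bell",cv2.boundingRect(q),"base/top pred",proj(T,[.455,-.333,.012]).round(1),proj(T,[.455,-.333,.124]).round(1))
hand_in()
E
```

```text
top brush 0.0
top shard 0.0
scene brush 0.0
scene shard 0.0
scene bottle 0.062
bell (150, 144, 19, 34) base/top pred [158.5 173.1] [154.7 146.7]
the job is handed in; nothing more can be done
```

I did the whole job in the order asked and handed it in at about 30.8 s of the 72 s allowed.

- **Bell:** it stands upright near the middle of the tray. A late scene picture showed it upright, and its outline in the last picture fits where I put it.
- **Zero key:** I pressed it with the pan empty. The force rose steadily through about 5 N, then the finger met a hard stop at about 8.5 N.
- **Axe head:** it lies on the pan, same side up, and the gripper let go of it. The two fixed cameras put its centre about 3–4 mm from the pan's centre. They differ by up to 8 mm from each other on where the axe is. I set it down in 0.5 mm steps, and the push at contact was about 5 N.
- **Record key:** I pressed it to a hard stop at about 10 N. The finger stayed on the record key and did not reach the other small keys.
- **Last checks:** the brush and shard are unchanged in the before-and-after pictures. About 6% of the pixels near the adhesive bottle changed. I think this is the arm's shadow, since the arm was parked nearby, about 9 cm above it. I felt no contact there, but I could not confirm it because I had used all 12 views.
- **Not confirmed:** I never saw the balance's display react, so whether the keys registered rests on the force readings and the hard stops. The wrist camera placed the pan 5–10 mm farther from the robot than the other estimates. I used the fixed cameras and the key positions for the pan instead.

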